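# Load the rinsed mounts into the specimen dryer and start it

## Task

Dry the rinsed specimen mounts that stand on the desk. Swing the dryer's door clear, slide the tray out by its grip onto the outlined loading place at the end of the deck, and stand every mount flat in it, polished face up as it stands now. Then slide the loaded tray fully home without ever lifting it off the deck, push the door shut until its catch holds it, and press the start button once the door is shut; leave the bottles alone.

Things in the scene. Friction and masses are not known exactly. Their poses are not given: they have to be found in the camera images.
- dryer: low white dryer, fixed, on a 158 mm wide, 8 mm thick aluminium deck. Housing 158 (x) x 142 (y) x 70 mm high, walls 6 mm; its mouth, 146 mm wide and 56 high, looks along +y, and the deck runs on 170 mm that way. Origin: desk level, middle of the mouth's plane; y out of the mouth along the deck, x across it (+x the hinge side, far from the robot), z up
- load_place (a point): centre of the dark outline on the open deck, at deck height, 92 mm out of the mouth (dryer y): the tray's loading place. Guide strips 5 mm high run beside it; a 5 mm high stop at the deck's outer end halts the tray 4 mm beyond it. Axes as the dryer's
- home_place (a point): deck point inside the housing (dryer y = -71 mm) where the tray's centre lies when it is fully home against the back wall. Axes as the dryer's
- tray: shallow steel tray, loose, about 400 g, 140 (x) x 130 (y) x 14 mm high, walls and floor 3 mm. Lies on the deck, 8 mm above the desk, with 2 to 3 mm play to the guides each side; starts in the housing. Origin: centre of its underside; axes as the dryer's. At rest on the deck its mounts stand 11 mm above the desk
- tray_grip (a point): where to pinch the tray's black grip from above, across x: at tray y +85 mm, 29 mm above its underside. The grip is 12 mm thick (x), 31 long (tray y 64 to 95 mm), 26 high and stands out of the tray's +y wall. With the tray home it sticks 24 mm out of the mouth, and the hollow door closes over it
- dryer_door (a joint): door angle about its upright hinge, rad: 0 shut, 2.0 fully open; clear of the tray's way above 1.6. Light hinge, stays where left. Its free edge swings out over the deck; shut it lies along dryer -x, at 1.57 along +y beside the deck. From 0.08 a tongue meets a sprung ball catch; about 6 N near the free edge takes it past the peak at 0.034, then it snaps to 0 and is held; shut: under 0.02
- door_hinge (a point): on the hinge axis at mid height, 42 mm above the desk; dryer x = 79, y = 1 mm. Axes turn with the door, a dished grey frame with a clear panel, 14 to 70 mm above the desk: it extends 158 mm along its -x (plus a 15 mm finger lip), open rim at y = 0, outer face at y = +36 mm. The catch's tongue stands 18 mm out of the rim (y = -18 mm) at x = -146 mm, 52 to 62 mm above the desk
- door_push (a point): point on the door's outer face, 125 mm from the hinge, at mid height: a good place to push it shut
- start_button (a joint): travel of the start button, m: 0 up, 0.005 fully down (5 N); springs back. Pressed means over 0.003
- start_button_top (a point): centre of the top of the round grey start button (22 mm across) on the dryer's roof, about 91 mm above the desk; pressed straight down
- mount_1: mounted specimen: resin cylinder 30 mm in diameter, 19 mm high, about 40 g, standing polished face up. Origin: centre of its underside, z up. Absent (None) in some runs
- mount_2: mounted specimen as mount_1, but 22 mm high. Absent in some runs
- mount_3: mounted specimen as mount_1, but 21 mm high. Absent in some runs
- mount_4: mounted specimen as mount_1, but 18 mm high. Absent in some runs
- mount_5: mounted specimen as mount_1, but 20 mm high. Absent in some runs
- mount_6: mounted specimen as mount_1, but 19 mm high. Absent in some runs
- wash_bottle: white squeeze bottle with red cap and spout, 194 mm high, 66 mm in diameter; leave standing
- spray_bottle: slim pump spray bottle, 145 mm high, 41 mm in diameter; leave standing

How it is judged (in metres and radians):
On the way, in this order (a step that is already met when the one before it is completed fails the run):
1. the tray is slid out onto the loading place (within about 12 mm of the outline) (y of tray in the frame of dryer between 0.08 and 0.1 m and linear speed of tray below 0.02 m/s), for 0.2 s.
2. every mount stands flat in the tray, the tray on its loading place (all of step 1 and x of mount_1 in the frame of tray between -0.058 and 0.058 m and y of mount_1 in the frame of tray between -0.053 and 0.053 m and z of each of mount_1, mount_2, mount_3, mount_4, mount_5, mount_6 in the frame of tray below 0.007 m and angle between each of mount_1, mount_2, mount_3, mount_4, mount_5, mount_6's own z axis and vertical below 0.15 rad and x of mount_2 in the frame of tray between -0.058 and 0.058 m and y of mount_2 in the frame of tray between -0.053 and 0.053 m and x of mount_3 in the frame of tray between -0.058 and 0.058 m and y of mount_3 in the frame of tray between -0.053 and 0.053 m and x of mount_4 in the frame of tray between -0.058 and 0.058 m and y of mount_4 in the frame of tray between -0.053 and 0.053 m and x of mount_5 in the frame of tray between -0.058 and 0.058 m and y of mount_5 in the frame of tray between -0.053 and 0.053 m and x of mount_6 in the frame of tray between -0.058 and 0.058 m and y of mount_6 in the frame of tray between -0.053 and 0.053 m and linear speed of each of mount_1, mount_2, mount_3, mount_4, mount_5, mount_6 below 0.02 m/s), for 0.3 s.
3. the loaded tray is slid fully home (within 7 mm of the back wall) (y of tray in the frame of dryer below -0.064 m and linear speed of tray below 0.02 m/s and x of mount_1 in the frame of tray between -0.058 and 0.058 m and y of mount_1 in the frame of tray between -0.053 and 0.053 m and z of each of mount_1, mount_2, mount_3, mount_4, mount_5, mount_6 in the frame of tray below 0.007 m and angle between each of mount_1, mount_2, mount_3, mount_4, mount_5, mount_6's own z axis and vertical below 0.15 rad and x of mount_2 in the frame of tray between -0.058 and 0.058 m and y of mount_2 in the frame of tray between -0.053 and 0.053 m and x of mount_3 in the frame of tray between -0.058 and 0.058 m and y of mount_3 in the frame of tray between -0.053 and 0.053 m and x of mount_4 in the frame of tray between -0.058 and 0.058 m and y of mount_4 in the frame of tray between -0.053 and 0.053 m and x of mount_5 in the frame of tray between -0.058 and 0.058 m and y of mount_5 in the frame of tray between -0.053 and 0.053 m and x of mount_6 in the frame of tray between -0.058 and 0.058 m and y of mount_6 in the frame of tray between -0.053 and 0.053 m), for 0.2 s.
4. the door is shut and held by its catch, with the loaded tray home (all of step 3 and value of joint dryer_door below 0.02 rad), for 0.3 s.
5. the start button is pressed with the door shut (value of joint start_button above 0.003 m and value of joint dryer_door below 0.02 rad), for 0.02 s.
At the end, for the whole second after the job is handed in: Every mount stands flat (within 0.15 rad) on the tray's floor inside its walls, the tray is home (within 7 mm of the back wall), the door is shut on its catch (under 0.02 rad), the start button has been pressed and let go, and everything is at rest (all of step 4 and linear speed of each of mount_1, mount_2, mount_3, mount_4, mount_5, mount_6 below 0.02 m/s and value of joint start_button below 0.002 m); the robot touches nothing.
It fails at once if the tray is lifted more than 12 mm off the deck (z of tray in the frame of dryer above 0.02 m).
It fails at once if the wash bottle is moved more than 30 mm or tipped over (distance of wash_bottle from where it was at the start of the episode above 0.03 m or angle between wash_bottle's own z axis and vertical above 0.4 rad).
It fails at once if the spray bottle is moved more than 30 mm or tipped over (distance of spray_bottle from where it was at the start of the episode above 0.03 m or angle between spray_bottle's own z axis and vertical above 0.4 rad).
Of mount_1, mount_2, mount_3, mount_4, mount_5, mount_6 only 3 to 5 are there at a start; the rules pass over those that are not, and their reading is None.
At some moment in a run one of mount_1, mount_2, mount_3, mount_4, mount_5, mount_6 may be knocked a few centimetres aside while the robot is not near it.
Once in a run the grip may slacken for a moment while it holds something.
It also fails if it takes over 200 s, if anything falls off the work surface, if the arm or the gripper's body presses on something with over 40 N, if the wrist force passes 120 N, or if a joint passes its speed limit or range.

## Robot

A 6-joint arm with a two-finger parallel gripper is mounted at the origin on a cart in front of the work surface, level with it; the furniture and walls round the work are solid. World frame = base frame: x ahead of the robot, y to its left, z up, the work surface at z = 0. Lengths are in mm, angles in rad, forces in N, time in s.
With the tool pointing down it reaches from about 300 to 775 mm from the base axis. Payload 14.6 kg.
Tool frame: the origin (TCP) lies midway between the tips of the shut fingers; the grasp point (between the pads) lies 19 mm behind it; z points along the fingers, y is the line along which they close (so a half turn about z gives the same grasp; the last joint's range is limited). The gripper opens to 94 mm and grips with 3 to 60 N. Pads are 16 mm wide; open, the fingers measure 119 mm over their backs; the gripper's body (75 mm by 177 mm) begins 78 mm behind the grasp point.
Start: joints at [-1.19, 0.3, 1.521, -0, 1.321, -0.067], TCP at [238.133, -495.764, 171.046] pointing down, gripper open.
Joint ranges: [-3.03, 3.03], [-0.79, 2.21], [0.23, 2.52], [-1.04, 4.18], [0, 3.07], [-2.55, 2.55]. Speed limits (rad/s): [2.22, 2.22, 2.57, 3.14, 3.14, 3.14].

## Interface

Orientations are given as [roll, pitch, yaw] about the fixed x, y, z axes, in that order (R = Rz(yaw) Ry(pitch) Rx(roll)).
In Python, from cell import manip gives the robot as it stands.
- The arm moves only by the shell command python3 -m creep 'ROWS' [OPENING] [FORCE]. ROWS is text: rows parted by semicolons, each of 6 numbers parted by spaces: the shift along the tool's x, y, z normalised to -1 to 1, where 1 is 4 cm, then the turn, a rotation vector about the tool's x, y, z normalised to -1 to 1, where 1 is pi rad. In form: dx dy dz ax ay az; .... A call has 1 to 20 rows; each row shifts and turns the commanded pose from where the row before left it, along the tool's axes as they then stand; what a row does not reach is not made up. A row lasts 1/8 s, in which the tool goes at most 62.5 mm and 10.7 degrees, less where a joint would pass 70% of its speed; a pose out of reach is approached as far as the arm can. A call with a number of a shift or a turn outside -1 to 1 is refused whole. A call with a gripper value outside its range is refused whole. OPENING is the closure, from 0 (fully open) to 1 (shut), set as the call begins (- or left out, the last holds). The fingers move at their own pace and stop on an object; FORCE is the grip in N (left out, the last holds). Time passes only in rows, so rows that do not move let the fingers close. It gives the time, the measured TCP pose, the force, the opening and the grip force at its end, in the units of the state.
- manip.read_state(): the state, without advancing time (a new reading comes with each control period).
- manip.camera(name): name is "scene" or "top" or "wrist"; returns a dict with "color" (400x640x3 uint8, red, green, blue), "range_z" (400x640 float32, mm along the optical axis (not along the pixel's ray), 0 where there is no reading), "camera_matrix" (3x3 intrinsics, pixels), "T" (4x4, takes a point from camera to world coordinates). Camera axes: x right, y down, z forward; pixel columns grow to the right and rows downward; lengths in mm; the calibration is good to about 2 mm. A picture is of the moment at which its call begins.
- manip.sign_off(): hands the job in; it is judged then, once.
The state is a dict: "clock": time; "joints": joint angles; "qd": joint speeds; "effort": joint torques, N m; "eef_pos": TCP position; "eef_rot": TCP orientation; "wrist_force": force on the tool from outside, world axes, zero at the start; "moment": the same for the moment, N m; "finger_gap": finger opening in mm; "finger_force": force on a finger pad.
Only numpy, scipy, OpenCV 4.12 (cv2) and the standard library are available. Lean on these libraries where they do the work, as an engineer would, in place of code of your own. Each camera call takes 0.05 s, during which the arm holds its last target. There are 200 camera calls.

## Working session

There is one attempt and no reset: what is moved stays moved. The work goes in short steps, Python scripts to look and compute and a shell command to move; the robot and the scene stay as the last step left them, time stands still between calls to the robot, and variables do not carry over. Pictures are saved under pics/ and viewed, at most 14 in all, crops included, and the job is handed in when it is done.

```bash
ls; mkdir -p pics; cat > h.py <<'E'
import numpy as np, cv2
from cell import manip
def snap(n,f):
    c=manip.camera(n); cv2.imwrite('pics/'+f,c['color'][:,:,::-1]); np.savez('pics/'+f+'.npz',**c); return c
def pts(c):
    K=c['camera_matrix'];z=c['range_z'];v,u=np.mgrid[:z.shape[0],:z.shape[1]]
    P=np.stack([(u-K[0,2])/K[0,0]*z,(v-K[1,2])/K[1,1]*z,z],-1)
    return P@c['T'][:3,:3].T+c['T'][:3,3]
def ray(c,u,v,h):
    d=c['T'][:3,:3]@np.linalg.inv(c['camera_matrix'])@[u,v,1.];o=c['T'][:3,3]
    return o+d*(h-o[2])/d[2]
E
python3 - <<'E'
from h import *
for n in('scene','top'):
    c=snap(n,n+'0.png'); print(n,c['T'].round(3).tolist(),c['camera_matrix'].round(1).tolist())
print(manip.read_state())
E
```

```text
pics
scene [[-0.797, -0.356, 0.487, 160.731], [-0.603, 0.442, -0.664, 618.586], [0.021, -0.823, -0.568, 589.851], [0.0, 0.0, 0.0, 1.0]] [[367.1, 0.0, 319.0], [0.0, 367.1, 195.7], [0.0, 0.0, 1.0]]
top [[0.003, -0.988, 0.156, 432.587], [-1.0, -0.004, -0.005, 43.357], [0.006, -0.156, -0.988, 1040.17], [0.0, 0.0, 0.0, 1.0]] [[426.0, 0.0, 316.1], [0.0, 426.0, 198.7], [0.0, 0.0, 1.0]]
{'clock': 0.1, 'joints': array([-1.18957327e+00,  3.00394447e-01,  1.52151215e+00, -1.41450823e-05,
        1.32068912e+00, -6.65912099e-02]), 'qd': array([ 0.00023976, -0.00192037, -0.00171161,  0.00129529,  0.00084457,
       -0.00011256]), 'effort': array([ 1.25585902e-03, -5.32641721e+01, -3.53283942e+01,  7.09447078e-02,
        2.35047826e-02, -5.14225906e-05]), 'eef_pos': array([ 238.04722922, -495.52235862,  170.55755159]), 'eef_rot': array([-3.14059090e+00, -5.30748692e-05,  4.47817747e-01]), 'wrist_force': array([-0.22567854, -0.44870769, -0.18830357]), 'moment': array([-0.01848374,  0.00979847, -0.0421997 ]), 'finger_force': 0.0, 'finger_gap': 93.73612342300046}
```

View pics/top0.png

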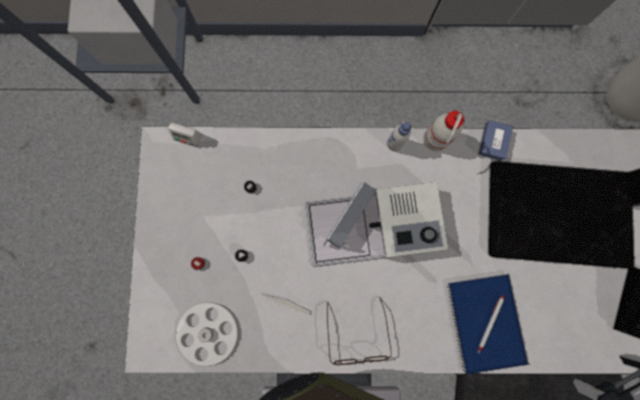

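View pics/scene0.png

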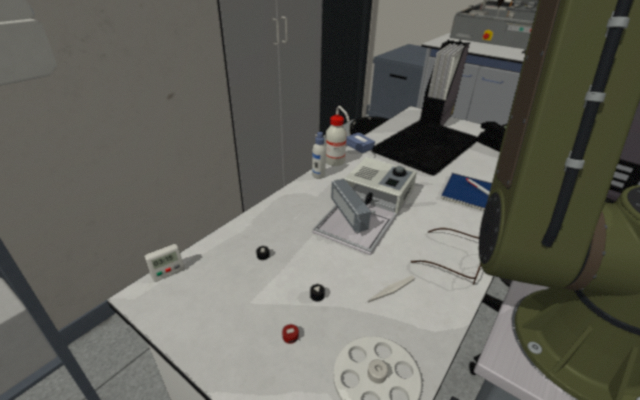

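The top view shows the dryer at about (410,220) with its mouth facing image left (+y). The door is half open (hinge ~(375,187), free edge ~(330,243)). There are three mounts, at (250,187), (241,255) and (198,264). The bottles stand far behind at (400,137) and (445,130). The scene view agrees with this; the white disc holder and the glasses are clutter.

```bash
python3 - <<'E'
from h import *
c=dict(np.load('pics/top0.png.npz'));P=pts(c)
Z=P[...,2]
print('desk z',np.median(Z[150:180,300:340]), np.percentile(Z[280:300,200:300],[5,50,95]))
def box(m,name):
    m=m.astype(np.uint8)
    n,l,s,ce=cv2.connectedComponentsWithStats(m)
    for i in range(1,n):
        if s[i,4]>15:
            q=P[l==i]; r=cv2.minAreaRect(q[:,:2].astype(np.float32))
            print(name,'px',ce[i].round(1),'n',s[i,4],'c',np.round(r[0],1),'sz',np.round(r[1],1),'ang',round(r[2],2),'z',np.percentile(q[:,2],[5,50,95]).round(1))
roi=np.zeros(Z.shape,bool);roi[170:270,290:460]=1
box(roi&(Z>65)&(Z<75),'z70')
box(roi&(Z>5)&(Z<11),'deck8')
box(roi&(Z>78),'high')
roi=np.zeros(Z.shape,bool);roi[150:290,150:290]=1
box(roi&(Z>12),'mnt')
hsv=cv2.cvtColor(c['color'],cv2.COLOR_RGB2HSV)
box(roi&((hsv[...,2]<90)|(hsv[...,1]>120)),'col')
im=c['color'][110:280,140:480,::-1]
im=cv2.resize(c['color'][165:275,290:460,::-1],None,fx=4.5,fy=4.5,interpolation=cv2.INTER_CUBIC);cv2.imwrite('pics/c1.png',im)
E
```

```text
desk z 1.087184731559205 [-1.8030093   1.25064437  4.86174886]
z70 px [351.3 213.5] n 1090 c [552.6 -43.3] sz [ 36.8 158.5] ang 57.84 z [66.7 69.7 72.5]
z70 px [411.  218.3] n 3955 c [ 540.4 -182. ] sz [158.  142.5] ang 7.21 z [66.9 69.7 72.7]
deck8 px [344.3 231.5] n 2913 c [520.3 -32. ] sz [155.1 182.3] ang 6.93 z [ 5.5  7.9 10.4]
high px [428.6 234. ] n 217 c [462.6 -97.7] sz [ 36.6 286.1] ang 19.33 z [79.1 82.3 91.9]
mnt px [249.8 185.8] n 125 c [625.1 200.2] sz [30.2 27.5] ang 44.69 z [15.7 18.9 21.5]
mnt px [241.1 255. ] n 140 c [457.4 215.3] sz [28.3 29.9] ang 0.38 z [17.  20.9 24. ]
mnt px [197.1 262.7] n 138 c [438.3 188.8] sz [290.8  28.2] ang 89.99 z [14.9 17.8 21.3]
col px [250.5 186.9] n 111 c [623.  199.5] sz [28.7 26.5] ang 57.0 z [ 4.5 18.1 21.4]
col px [241.9 255.2] n 108 c [457.4 215.4] sz [23.6 29.9] ang 0.15 z [10.7 20.8 23.9]
col px [199.  263.3] n 98 c [436.5 187.8] sz [288.9  25.9] ang 89.74 z [ 1.6 17.3 20.6]
```

View pics/c1.png

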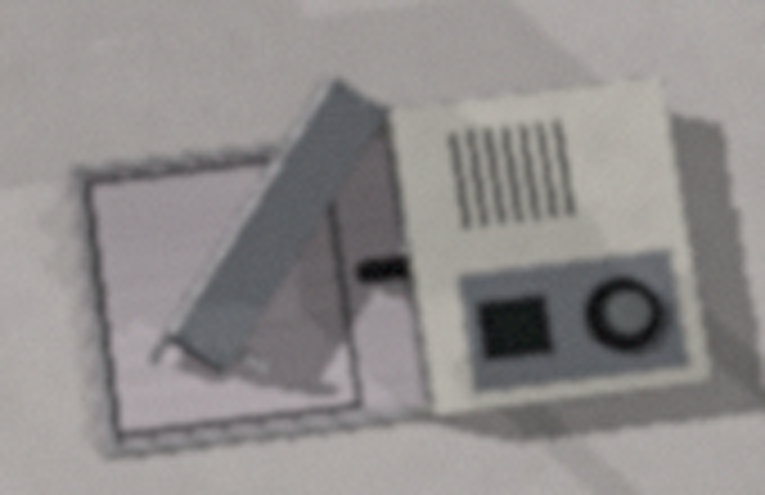

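The crop shows the door frame from (330,80) to (220,370), and the tray grip at (383,268). The start button ring is at (627,313), which is full-image pixel (429.3,234.6). The roof fit of 158x142.5 matches the spec, so the dryer pose follows: yaw 7.1°, mouth about (531.5,-111.6). The door fit puts the hinge within 0.5 mm of spec, at angle ≈0.685.

```bash
cat >> h.py <<'E'
YAW=np.deg2rad(7.1);O=np.array([531.5,-111.6])
ex=np.array([np.cos(YAW),np.sin(YAW)]);ey=np.array([-ex[1],ex[0]])
def todry(p): d=np.asarray(p)[:2]-O; return np.array([d@ex,d@ey]).round(1)
def toworld(x,y): return (O+x*ex+y*ey).round(1)
def mounts(c,lo=12,hi=26):
    P=pts(c);hsv=cv2.cvtColor(c['color'],cv2.COLOR_RGB2HSV);Z=P[...,2]
    m=((Z>lo)&(Z<hi)).astype(np.uint8);m[:,:150]=0;m[:140]=0;m[290:]=0;m[:,295:]=0
    n,l,s,ce=cv2.connectedComponentsWithStats(m)
    for i in range(1,n):
        if 60<s[i,4]<250:
            q=P[l==i];h=np.median(q[:,2]);q=q[abs(q[:,2]-h)<5]
            (x,y),r=cv2.minEnclosingCircle(q[:,:2].astype(np.float32))
            a=ray(c,*ce[i],h-0.5)
            print('mount px',ce[i].round(1),'h',h.round(1),'med',np.median(q[:,:2],0).round(1),'ray',a[:2].round(1),'circ',round(x,1),round(y,1),round(r,1),'dry',todry(a))
E
python3 - <<'E'
from h import *
c=dict(np.load('pics/top0.png.npz'));P=pts(c);Z=P[...,2]
mounts(c)
b=ray(c,429.3,234.6,91);print('button',b,todry(b), Z[229:241,424:436].round(0)[::2,::2])
for n,r in(('spray',(115,155,385,415)),('wash',(105,155,422,470)),('other',(110,165,472,520))):
    q=P[r[0]:r[1],r[2]:r[3]].reshape(-1,3);q=q[q[:,2]>30]
    print(n,q.min(0).round(),q.max(0).round(),todry(np.median(q,0)))
    hi=q[(q[:,2]>60)&(q[:,2]<130)];print(np.percentile(hi,[3,97],axis=0).round() if len(hi) else None)
g=P[220:229,369:382];print('grip',np.median(g[...,2],1).round(1),Z[224,365:385].round())
s=manip.read_state();print(todry(s['eef_pos']),toworld(0,14),toworld(-31,45))
E
```

```text
mount px [249.8 185.8] h 18.9 med [624.2 199.5] ray [624.8 199.9] circ 625.2 200.0 15.3 dry [131.  297.6]
mount px [241.1 255. ] h 20.9 med [457.3 215.8] ray [457.3 215.6] circ 457.6 215.9 15.1 dry [-33.2 333.8]
mount px [197.1 262.7] h 17.8 med [438.3 319.7] ray [438.9 319.8] circ 438.9 320.0 15.3 dry [-38.6 439.5]
button [ 502.01378876 -214.10492915   91.        ] [-41.9 -98.1] [[78. 80. 80. 80. 79. 81.]
 [82. 86. 91. 92. 89. 81.]
 [81. 93. 89. 89. 90. 92.]
 [86. 92. 91. 92. 90. 89.]
 [82. 82. 88. 89. 93. 80.]
 [79. 80. 83. 83. 83. 83.]]
spray [ 433. -177.   30.] [ 755.   43. 1040.] [189.9 -64.9]
[[ 718. -173.   65.]
 [ 748. -139.  129.]]
wash [ 433. -294.   30.] [ 782.   43. 1040.] [ 187.2 -163. ]
[[ 719. -287.   64.]
 [ 773. -232.  125.]]
other [ 433. -448.   30.] [ 791.   43. 1040.] [ 172.2 -319.3]
None
grip [ 7.7  8.2 48.3 49.1 48.9 48.5 46.4 28.6  7.8] [ 5.  7.  7.  9. 31. 44. 49. 48. 50. 49. 49. 47. 55. 51. 50. 49. 50. 67.
 70. 70.]
[-338.7 -344.7] [529.8 -97.7] [495.2 -70.8]
```

```bash
cat >> h.py <<'E'
def st():
    s=manip.read_state();print('t',s['clock'],'dry',todry(s['eef_pos']),'z',s['eef_pos'][2].round(1),'rot',s['eef_rot'].round(3),'F',s['wrist_force'].round(1),'gap',s['finger_gap'].round(1),s['finger_force'])
E
python3 -m creep '0 0 0 0 0 -.05;0 0 0 0 0 -.05;0 0 0 0 0 -.05;0 0 0 0 0 -.05;0 0 0 0 0 -.05;0 0 0 0 0 -.05;0 0 0 0 0 -.05;0 0 0 0 0 -.047' 1 20
python3 -m creep '.4 .3 0 0 0 0;.8 .65 0 0 0 0;.8 .65 0 0 0 0;.8 .65 0 0 0 0;.8 .65 0 0 0 0;.8 .65 0 0 0 0;.8 .65 0 0 0 0;.8 .65 0 0 0 0;.8 .65 0 0 0 0;.8 .65 0 0 0 0;.8 .65 0 0 0 0;.8 .65 0 0 0 0;.4 .3 0 0 0 0;0 0 0 0 0 0'
python3 -c "from h import *;st()"
```

```text
clock: 1.1
eef_pos: [238.0, -495.6, 170.7]
eef_rot: [-3.141, -0.001, 1.7]
wrist_force: [0.8, -1.0, -0.1]
finger_gap: 17.4
finger_force: 0.0
clock: 2.85
eef_pos: [498.0, -74.6, 170.8]
eef_rot: [-3.141, -0.0, 1.695]
wrist_force: [0.7, -0.8, 0.4]
finger_gap: 0.6
finger_force: 0.0Traceback (most recent call last):
  File "<string>", line 1, in <module>
    from h import *;st()
                    ~~^^
  File "h.py", line 27, in st
    s=manip.read_state();print('t',s['clock'],'dry',todry(s['eef_pos']),'z',s['eef_pos'][2].round(1),'rot',s['eef_rot'].round(3),'F',s['wrist_force'].round(1),'gap',s['finger_gap'].round(1),s['finger_force'])
                                                                                                                                                                     ^^^^^^^^^^^^^^^^^^^^^
AttributeError: 'float' object has no attribute 'round'
```

```bash
sed -i "s/s\['finger_gap'\].round(1)/round(float(s['finger_gap']),1)/" h.py
python3 -m creep '0 0 .4 0 0 0;0 0 .8 0 0 0;0 0 .8 0 0 0;0 0 .8 0 0 0;0 0 .3 0 0 0;0 0 0 0 0 0;.24 .17 0 0 0 0;.24 .17 0 0 0 0;.32 .28 0 0 0 0;.32 .28 0 0 0 0;.21 .36 0 0 0 0;.21 .36 0 0 0 0;.1 .35 0 0 0 0;.1 .35 0 0 0 0;.02 .26 0 0 0 0;.02 .26 0 0 0 0;0 0 0 0 0 0;0 -.5 0 0 0 0;0 0 -.8 0 0 0;0 0 -.8 0 0 0'
python3 - <<'E'
from h import *
st()
c=snap('top','top1.png')
im=cv2.resize(c['color'][150:275,290:460,::-1],None,fx=4.5,fy=4.5,interpolation=cv2.INTER_CUBIC);cv2.imwrite('pics/c2.png',im)
E
```

```text
clock: 5.35
eef_pos: [581.7, 5.8, 111.9]
eef_rot: [-3.141, -0.0, 1.695]
wrist_force: [0.1, 0.1, 0.9]
finger_gap: 0.4
finger_force: 0.0
t 5.35 dry [ 64.3 110.3] z 111.9 rot [-3.141 -0.     1.695] F [0.1 0.1 0.9] gap 0.4 0.0
```

View pics/c2.png

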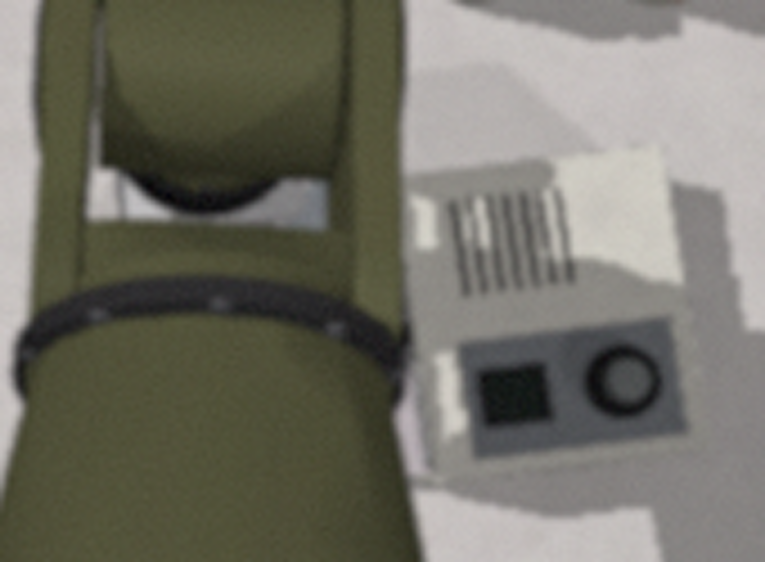

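The arm hides the door in this view, so I'll move above the grip and check the door with the scene camera.

```bash

python3 -m creep '-.6 -.4 0 0 0 0;-.6 -.4 0 0 0 0;-.6 -.4 0 0 0 0;-.6 -.4 0 0 0 0;0 0 0 0 0 0;0 0 0 0 0 0' .55 20
python3 - <<'E'
from h import *
st()
c=snap('scene','s2.png');P=pts(c);Z=P[...,2]
w=snap('wrist','w2.png');Pw=pts(w)
D=(P[...,:2]-O)@np.stack([ex,ey],1)
m=(Z>62)&(Z<74)&(D[...,0]>72)&(D[...,1]>-5)&(D[...,1]<175)&(D[...,0]<160)
q=D[m];print('door pts',len(q));
if len(q)>10:
    r=cv2.minAreaRect(q.astype(np.float32));print(r)
for nm,PP in(('scene',P),('wrist',Pw)):
    DD=(PP[...,:2]-O)@np.stack([ex,ey],1);zz=PP[...,2]
    g=(zz>40)&(zz<54)&(abs(DD[...,0])<25)&(DD[...,1]>2)&(DD[...,1]<40)
    if g.sum()>5: print(nm,'grip',g.sum(),np.percentile(DD[g],[3,50,97],axis=0).round(1),np.median(zz[g]))
cv2.imwrite('pics/sw2.png',np.hstack([cv2.resize(c['color'][130:270,280:440,::-1],(400,350)),cv2.resize(w['color'][:,:,::-1],(400,350))]))
E
```

```text
clock: 6.15
eef_pos: [530.8, -96.9, 111.1]
eef_rot: [3.141, -0.0, 1.695]
wrist_force: [0.4, -0.8, 0.9]
finger_gap: 42.3
finger_force: 0.0
t 6.15 dry [ 1.1 14.7] z 111.1 rot [ 3.141 -0.     1.695] F [ 0.4 -0.8  0.9] gap 42.3 0.0
door pts 79
((86.47537994384766, 26.091014862060547), (53.791934967041016, 28.504030227661133), 89.6504898071289)
scene grip 34 [[-7.4  2.3]
 [-3.3 16.5]
 [ 2.  24.5]] 46.42099559036279
wrist grip 307 [[-6.3  3. ]
 [-0.9 13.3]
 [ 4.4 21.9]] 50.42094394465704
```

View pics/sw2.png

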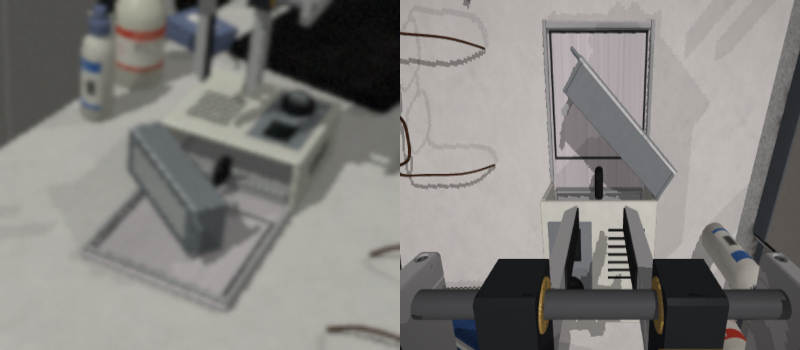

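The door still lies over the deck, with its free edge at about (575,60) in the wrist half. I'll measure its angle before trying again.

```bash
cat >> h.py <<'E'
def door(c):
    P=pts(c);Z=P[...,2];D=(P[...,:2]-O)@np.stack([ex,ey],1)
    m=(Z>64)&(Z<76)&(D[...,1]>3)&(D[...,1]<190)&(D[...,0]<170)&(D[...,0]>-95)
    n,l,s,ce=cv2.connectedComponentsWithStats(m.astype(np.uint8));i=1+np.argmax(s[1:,4]);q=D[l==i]
    r=cv2.minAreaRect(q.astype(np.float32));b=cv2.boxPoints(r)
    v=np.array(r[0])-[79,1];L=np.hypot(*v)
    # centre of full door top: (-79,18) in door frame
    print('door n',len(q),'rect',np.round(r,1) if 0 else [np.round(x,1) for x in r],'angle', round(float(np.arctan2(v[1],-v[0])-np.arctan2(18,79)),3),'L(81)',L.round(1))
E
python3 - <<'E'
from h import *
for f in('w2','s2'): door(dict(np.load(f'pics/{f}.png.npz')))
door(dict(np.load('pics/top0.png.npz')))
door(dict(np.load('pics/top1.png.npz')))
w=dict(np.load('pics/top1.png.npz'));P=pts(w);print(P[188:203:3,308:364:5,2].round())
E
```

```text
door n 9548 rect [array([28.5, 63.6]), array([ 36.9, 158.2]), np.float64(50.7)] angle 0.668 L(81) 80.4
door n 572 rect [array([28., 66.]), array([ 38. , 161.2]), np.float64(50.7)] angle 0.681 L(81) 82.6
door n 1093 rect [array([29.4, 65.2]), array([ 36.8, 158.5]), np.float64(50.7)] angle 0.689 L(81) 81.2
door n 64 rect [array([70.3, 47.3]), array([25.5, 24.3]), np.float64(76.8)] angle 1.161 L(81) 47.1
[[474.   2. 341. 365. 412. 416. 419. 420. 424. 423. 425. 422.]
 [474.   2. 336. 343. 365. 380. 382. 369. 343. 332.  69. 400.]
 [476.   2. 333. 333. 343. 343. 357. 345. 334. 333.  72. 401.]
 [479.   5. 333. 333. 330. 341. 340. 335. 334. 335.  69. 405.]
 [479. 478. 480. 481. 483. 482. 482. 483. 479. 478. 476. 407.]]
```

```bash

python3 -m creep '.33 -.36 0 0 0 0;.33 -.36 0 0 0 0;0 0 0 0 0 0;0 0 .5 0 0 0;0 0 .5 0 0 0;0 0 .6 0 0 0;0 0 0 0 0 0' 1 20
python3 -m creep '.24 .17 0 0 0 0;.24 .17 0 0 0 0;.16 .14 0 0 0 0;0 0 0 0 0 0'
python3 - <<'E'
from h import *
st()
c=snap('scene','s3.png');door(c)
w=snap('wrist','w3.png');door(w)
cv2.imwrite('pics/sw3.png',np.hstack([cv2.resize(c['color'][130:270,280:440,::-1],(400,350)),cv2.resize(w['color'][:,:,::-1],(400,350))]))
E
```

```text
clock: 7.12
eef_pos: [498.5, -74.5, 45.8]
eef_rot: [-3.139, -0.001, 1.695]
wrist_force: [0.1, 0.2, 0.9]
finger_gap: 0.3
finger_force: 0.0
clock: 7.62
eef_pos: [515.1, -46.2, 47.3]
eef_rot: [3.141, 0.0, 1.696]
wrist_force: [-0.3, -0.4, 0.5]
finger_gap: 0.5
finger_force: 0.0
t 7.625 dry [-8.2 66.9] z 47.3 rot [3.141 0.    1.696] F [-0.3 -0.4  0.5] gap 0.5 0.0
door n 569 rect [array([27.6, 66.5]), array([ 38.2, 158.7]), np.float64(50.9)] angle 0.681 L(81) 83.3
door n 13321 rect [array([28.7, 63.4]), array([ 37.3, 158.5]), np.float64(50.7)] angle 0.668 L(81) 80.1
```

View pics/sw3.png

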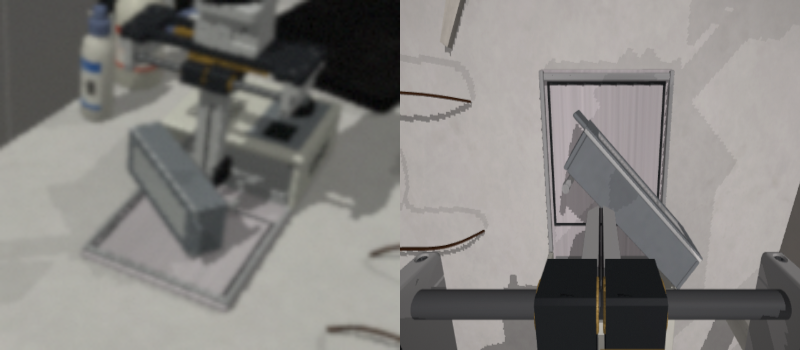

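The scene half shows the fingers still on the inner side of the door, close to its rim. I'll push on in small steps and watch the force and angle.

```bash

for i in 1; do python3 -m creep '.21 .18 0 0 0 0;.21 .22 0 0 0 0;0 0 0 0 0 0'; done
python3 -c "
from h import *
st();door(snap('wrist','w4.png'));door(snap('scene','s4.png'))"
python3 -m creep '.2 .34 0 0 0 0;.2 .34 0 0 0 0;0 0 0 0 0 0'
python3 - <<'E'
from h import *
st()
c=snap('scene','s5.png');door(c)
w=snap('wrist','w5.png');door(w)
cv2.imwrite('pics/sw5.png',np.hstack([cv2.resize(c['color'][130:270,280:440,::-1],(400,350)),cv2.resize(w['color'][:,:,::-1],(400,350))]))
E
```

```text
clock: 8.1
eef_pos: [528.9, -27.5, 47.0]
eef_rot: [3.141, 0.0, 1.696]
wrist_force: [-0.2, 0.5, -0.2]
finger_gap: 0.4
finger_force: 0.0
t 8.1 dry [ 7.8 83.8] z 47.0 rot [3.141 0.    1.696] F [-0.2  0.5 -0.2] gap 0.4 0.0
door n 8456 rect [array([28.8, 63.7]), array([ 37.1, 158.2]), np.float64(50.7)] angle 0.671 L(81) 80.4
door n 488 rect [array([27.9, 66.3]), array([ 38.4, 159.8]), np.float64(50.8)] angle 0.683 L(81) 82.9
clock: 8.57
eef_pos: [554.3, -8.1, 46.9]
eef_rot: [3.141, -0.0, 1.696]
wrist_force: [0.3, 0.1, -0.1]
finger_gap: 0.4
finger_force: 0.0
t 8.575 dry [35.4 99.9] z 46.9 rot [ 3.141 -0.     1.696] F [ 0.3  0.1 -0.1] gap 0.4 0.0
door n 372 rect [array([14.1, 77.3]), array([ 37.7, 125.2]), np.float64(51.5)] angle 0.642 L(81) 100.2
door n 5498 rect [array([-5.6, 91.6]), array([38. , 69.8]), np.float64(50.6)] angle 0.596 L(81) 123.9
```

View pics/sw5.png

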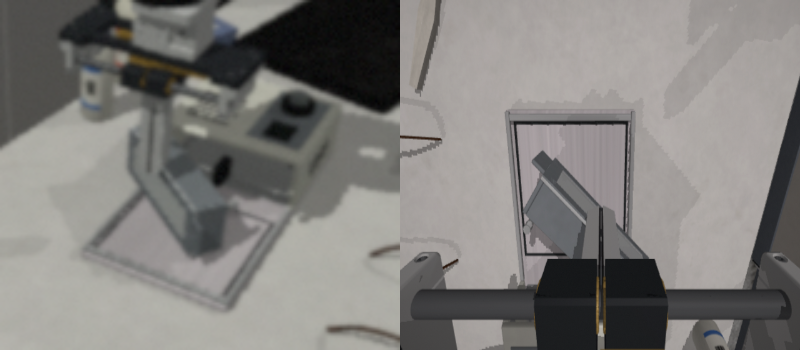

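The fingers passed over the door without touching it, so I'll check the real tip height in the scene depth.

```bash
python3 - <<'E'
from h import *
for f in('s5','s3','s4'):
    c=dict(np.load(f'pics/{f}.png.npz'));P=pts(c);Z=P[...,2];D=(P[...,:2]-O)@np.stack([ex,ey],1)
    x,y={'s5':(35.4,99.9),'s3':(-8.2,66.9),'s4':(7.8,83.8)}[f]
    m=(abs(D[...,0]-x)<20)&(abs(D[...,1]-y)<20)
    print(f,np.histogram(Z[m],bins=np.arange(0,160,10)))
    k=m&(Z>78)&(Z<120); print(np.percentile(D[k],[3,50,97],axis=0).round(1),np.percentile(Z[k],[0,3]))
E
```

```text
s5 (array([138,  13,  18,  15,  19,  14,  33,   0,  24,  38,  45,  46,  46,
        47,  46]), array([  0,  10,  20,  30,  40,  50,  60,  70,  80,  90, 100, 110, 120,
       130, 140, 150]))
[[ 23.1  94.7]
 [ 32.9 110.2]
 [ 46.6 112.6]] [80.94535013 84.79171334]
s3 (array([ 0,  0,  0,  0,  0,  0, 52,  6, 20, 42, 44, 41, 46, 45, 46]), array([  0,  10,  20,  30,  40,  50,  60,  70,  80,  90, 100, 110, 120,
       130, 140, 150]))
[[-20.4  62.4]
 [-10.4  77.1]
 [  3.5  80.3]] [78.74247056 83.08904665]
s4 (array([ 20,  10,  14,  14,  13,  15, 113,   6,  22,  41,  45,  41,  44,
        51,  46]), array([  0,  10,  20,  30,  40,  50,  60,  70,  80,  90, 100, 110, 120,
       130, 140, 150]))
[[-4.5 79.7]
 [ 4.8 93.9]
 [18.8 96.4]] [80.89979591 84.20562171]
```

The tips sit at about z≈81 when the reported TCP is 47, so the real fingertips are ~34 mm above the stated TCP. I'll allow for that, repeat the sweep lower, and touch-calibrate later.

```bash

python3 -m creep '0 0 -.2 0 0 0;-.37 -.39 0 0 0 0;-.37 -.39 0 0 0 0;-.37 -.39 0 0 0 0;-.37 -.39 0 0 0 0;0 0 0 0 0 0;0 0 .5 0 0 0;0 0 .5 0 0 0;0 0 0 0 0 0'
python3 -m creep '.24 .17 0 0 0 0;.24 .17 0 0 0 0;.32 .28 0 0 0 0;0 0 0 0 0 0'
python3 - <<'E'
from h import *
st()
c=snap('scene','s6.png');door(c)
w=snap('wrist','w6.png');door(w)
E
```

```text
clock: 9.8
eef_pos: [498.3, -75.1, 14.1]
eef_rot: [-3.139, -0.001, 1.695]
wrist_force: [0.1, -0.3, -0.1]
finger_gap: 0.3
finger_force: 0.0
clock: 10.3
eef_pos: [520.2, -39.4, 15.2]
eef_rot: [3.141, -0.0, 1.697]
wrist_force: [-0.2, -1.1, -0.2]
finger_gap: 0.4
finger_force: 0.0
t 10.3 dry [-2.2 73.1] z 15.2 rot [ 3.141 -0.     1.697] F [-0.2 -1.1 -0.2] gap 0.4 0.0
door n 541 rect [array([45.8, 77.1]), array([ 37.1, 159.1]), np.float64(36.0)] angle 0.935 L(81) 83.0
door n 15958 rect [array([42.4, 79.7]), array([ 37. , 144.5]), np.float64(35.9)] angle 0.912 L(81) 86.8
```

```bash

python3 -m creep '.32 .23 0 0 0 0;.21 .36 0 0 0 0;.21 .36 0 0 0 0;.1 .35 0 0 0 0;.1 .35 0 0 0 0;.02 .26 0 0 0 0;.02 .26 0 0 0 0;0 0 0 0 0 0;0 -.5 0 0 0 0;0 0 -.8 0 0 0;0 0 -.8 0 0 0;-.6 -.4 -.2 0 0 0;-.6 -.4 0 0 0 0;-.6 -.4 0 0 0 0;-.6 -.4 0 0 0 0;0 0 0 0 0 0' .55
python3 - <<'E'
from h import *
st()
c=snap('scene','s7.png');door(c)
w=snap('wrist','w7.png');door(w)
P=pts(w);D=(P[...,:2]-O)@np.stack([ex,ey],1);zz=P[...,2]
g=(zz>40)&(zz<54)&(abs(D[...,0])<25)&(D[...,1]>2)&(D[...,1]<40)
print('grip',np.percentile(D[g],[3,50,97],axis=0).round(1))
cv2.imwrite('pics/sw7.png',np.hstack([cv2.resize(c['color'][130:270,280:440,::-1],(400,350)),cv2.resize(w['color'][:,:,::-1],(400,350))]))
E
```

```text
clock: 12.4
eef_pos: [528.7, -97.8, 87.2]
eef_rot: [3.141, 0.0, 1.693]
wrist_force: [0.2, 0.5, 1.1]
finger_gap: 42.5
finger_force: 0.0
t 12.4 dry [-1.1 14. ] z 87.2 rot [3.141 0.    1.693] F [0.2 0.5 1.1] gap 42.5 0.0
door n 489 rect [array([125.3,  69.4]), array([153.9,  39.4]), np.float64(67.3)] angle 1.942 L(81) 82.6
door n 11471 rect [array([126.4,  67.2]), array([153.3,  38.4]), np.float64(67.3)] angle 1.969 L(81) 81.4
grip [[-6.5  2.9]
 [-0.7 13.3]
 [ 5.  22. ]]
```

View pics/sw7.png

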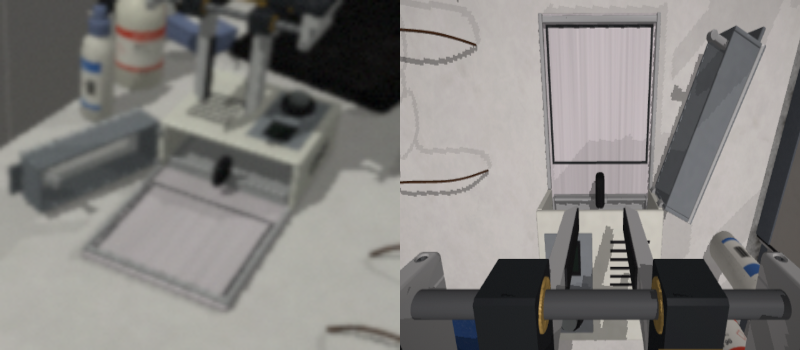

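The door is now at about 1.96 rad and clear of the deck, with the grip at (600,190) in the wrist half. Next I'll pinch the grip.

```bash

python3 -m creep '0 0 .4 0 0 0;0 0 .5 0 0 0;0 0 .5 0 0 0;0 0 .5 0 0 0;0 0 .5 0 0 0;0 0 .05 0 0 0;0 0 0 0 0 0'
python3 -m creep '0 0 0 0 0 0;0 0 0 0 0 0;0 0 0 0 0 0;0 0 0 0 0 0' 1 25
python3 - <<'E'
from h import *
st()
c=snap('scene','s8.png');P=pts(c);Z=P[...,2];D=(P[...,:2]-O)@np.stack([ex,ey],1)
m=(abs(D[...,0]+1)<40)&(D[...,1]>12)&(D[...,1]<30)&(Z>10)&(Z<120)
print(np.histogram(Z[m],bins=np.arange(10,121,10))[0])
cv2.imwrite('pics/c8.png',cv2.resize(c['color'][140:240,310:430,::-1],None,fx=5,fy=5))
E
```

```text
clock: 13.38
eef_pos: [529.5, -96.3, -11.0]
eef_rot: [-3.141, -0.0, 1.696]
wrist_force: [-0.0, 0.0, -0.3]
finger_gap: 42.3
finger_force: 0.0
clock: 13.88
eef_pos: [529.2, -96.5, -10.8]
eef_rot: [-3.141, -0.0, 1.695]
wrist_force: [-2.6, 1.1, 4.5]
finger_gap: 11.6
finger_force: 25.0
t 13.875 dry [-0.4 15.2] z -10.8 rot [-3.141 -0.     1.695] F [-2.6  1.1  4.5] gap 11.6 25.0042587518692
[ 0 20 45 55 41 42 39 47 40 33 12]
```

View pics/c8.png

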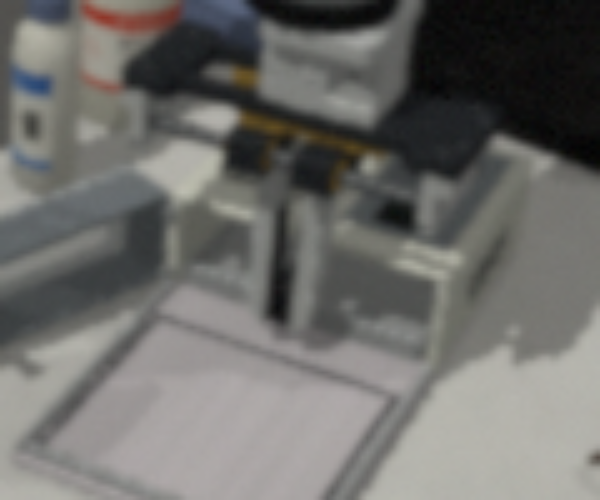

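Both fingers hold the grip at (285,300) with a gap of 11.6 mm. Pulling the tray out now.

```bash

python3 -m creep '.1 0 0 0 0 0;.2 0 0 0 0 0;.3 0 0 0 0 0;.3 0 0 0 0 0;.3 0 0 0 0 0;.3 0 0 0 0 0;.3 0 0 0 0 0;.3 0 0 0 0 0;.3 0 0 0 0 0;.3 0 0 0 0 0;.3 0 0 0 0 0;.3 0 0 0 0 0;.3 0 0 0 0 0;.2 0 0 0 0 0;.15 0 0 0 0 0;.1 0 0 0 0 0;0 0 0 0 0 0;0 0 0 0 0 0'
python3 - <<'E'
from h import *
st()
c=snap('scene','s9.png');door(c)
cv2.imwrite('pics/c9.png',cv2.resize(c['color'][140:270,290:430,::-1],None,fx=4,fy=4))
E
```

```text
clock: 16.18
eef_pos: [509.1, 65.0, -10.8]
eef_rot: [-3.142, -0.001, 1.695]
wrist_force: [-0.3, -1.0, 6.9]
finger_gap: 11.9
finger_force: 25.0
t 16.175 dry [ -0.4 178. ] z -10.8 rot [-3.142e+00 -1.000e-03  1.695e+00] F [-0.3 -1.   6.9] gap 11.9 25.000051259994507
door n 95 rect [array([149.5, 126.8]), array([32.6, 38.6]), np.float64(64.6)] angle 1.858 L(81) 144.2
```

View pics/c9.png

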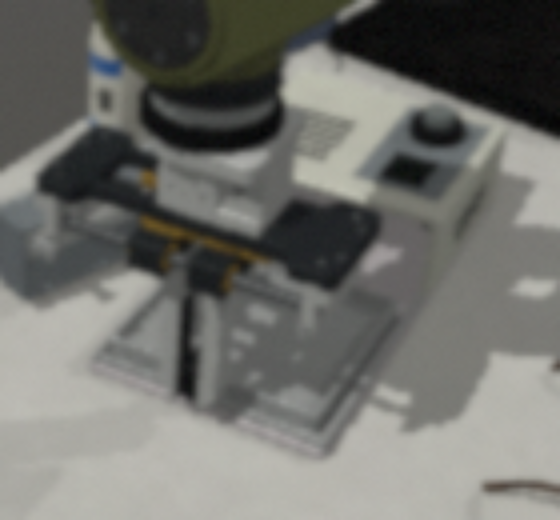

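```bash

python3 -m creep '0 0 0 0 0 0;0 0 0 0 0 0;0 0 -.3 0 0 0;0 0 -.6 0 0 0;0 0 -.6 0 0 0;0 0 -.6 0 0 0;0 0 -.4 0 0 0;0 0 0 0 0 0' .36
python3 - <<'E'
from h import *
st()
c=snap('top','top10.png');mounts(c)
w=snap('wrist','w10.png');P=pts(w);Z=P[...,2];D=(P[...,:2]-O)@np.stack([ex,ey],1)
g=(Z>40)&(Z<54)&(abs(D[...,0])<25)&(D[...,1]>140)&(D[...,1]<220)
print('grip',g.sum(),np.percentile(D[g],[2,50,98],axis=0).round(1))
g=(Z>17)&(Z<27)&(abs(D[...,0])<80)&(D[...,1]>0)&(D[...,1]<175)
print('wall',g.sum(),np.percentile(D[g],[1,50,99],axis=0).round(1))
E
```

```text
clock: 17.23
eef_pos: [509.7, 64.2, 90.1]
eef_rot: [3.14, 0.0, 1.695]
wrist_force: [-0.4, -0.8, 0.0]
finger_gap: 60.2
finger_force: 0.0
t 17.225 dry [1.000e-01 1.771e+02] z 90.1 rot [3.14  0.    1.695] F [-0.4 -0.8  0. ] gap 60.2 0.0
mount px [249.8 185.8] h 18.9 med [624.3 199.4] ray [624.7 199.9] circ 625.0 200.1 15.3 dry [131.  297.6]
mount px [241. 255.] h 21.2 med [457.3 215.7] ray [457.4 215.8] circ 457.6 216.0 15.5 dry [-33.1 334. ]
mount px [197.1 262.7] h 18.0 med [438.3 319.4] ray [438.9 319.8] circ 438.8 319.9 15.2 dry [-38.6 439.5]
grip 501 [[ -4.8 156.7]
 [  1.  172.3]
 [  6.  185.4]]
wall 891 [[-68.9  42. ]
 [ -6.2 154.5]
 [ 69.9 159. ]]
```

```bash

python3 -m creep '.3 -.1 0 0 0 0;.6 -.1 0 0 0 0;.6 -.1 0 0 0 0;.6 -.1 0 0 0 0;.6 -.1 0 0 0 0;.6 -.1 0 0 0 0;.4 -.1 0 0 0 0;.22 -.13 0 0 0 0;0 0 .4 0 0 0;0 0 .6 0 0 0;0 0 .6 0 0 0;0 0 .6 0 0 0;0 0 .4 0 0 0;0 0 .2 0 0 0;0 0 0 0 0 0'
python3 -c "from h import *;st();c=snap('scene','s11.png');cv2.imwrite('pics/c11.png',cv2.resize(c['color'][220:340,250:400,::-1],None,fx=4,fy=4))"
```

```text
clock: 19.2
eef_pos: [456.9, 215.5, -23.2]
eef_rot: [-3.141, 0.0, 1.695]
wrist_force: [0.1, -0.5, -0.2]
finger_gap: 60.0
finger_force: 0.0
t 19.2 dry [-33.6 333.8] z -23.2 rot [-3.141  0.     1.695] F [ 0.1 -0.5 -0.2] gap 60.0 0.0
```

View pics/c11.png

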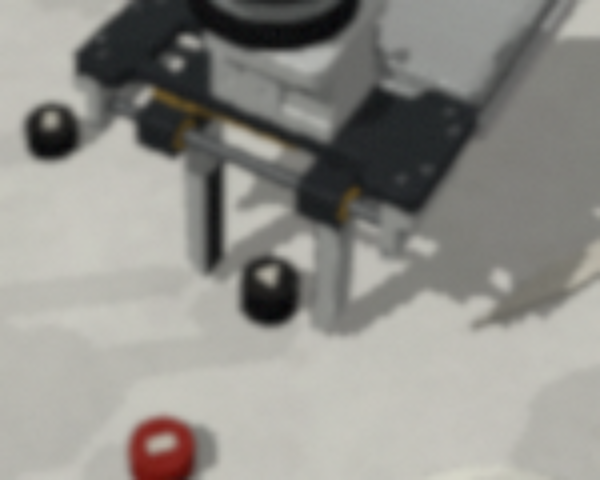

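The fingers straddle the mount at (270,290) and look slightly high. I'll lower in small steps and watch the force.

```bash

python3 -m creep '0 0 .1 0 0 0;0 0 .05 0 0 0;0 0 0 0 0 0'
python3 -m creep '0 0 .05 0 0 0;0 0 .05 0 0 0;0 0 0 0 0 0'
```

```text
clock: 19.62
eef_pos: [456.9, 215.6, -28.9]
eef_rot: [3.142, -0.0, 1.695]
wrist_force: [0.7, 0.2, -0.0]
finger_gap: 59.6
finger_force: 0.0
clock: 20.0
eef_pos: [456.8, 215.6, -33.1]
eef_rot: [-3.141, 0.0, 1.695]
wrist_force: [0.8, 0.1, -0.9]
finger_gap: 60.2
finger_force: 0.0
```

```bash

python3 -m creep '0 0 -.05 0 0 0;0 0 0 0 0 0;0 0 0 0 0 0;0 0 0 0 0 0;0 0 0 0 0 0;0 0 0 0 0 0' 1 20
python3 -m creep '0 0 -.3 0 0 0;0 0 -.5 0 0 0;0 0 -.5 0 0 0;0 0 -.5 0 0 0;0 0 -.3 0 0 0;0 0 0 0 0 0'
python3 -c "
from h import *
st();snap('scene','s12.png');c=snap('wrist','w12.png');cv2.imwrite('pics/c12.png',np.hstack([cv2.resize(c['color'][:,:,::-1],(400,300)),cv2.resize(cv2.imread('pics/s12.png')[200:320,240:400],(400,300))]))"
```

```text
clock: 20.75
eef_pos: [456.9, 215.6, -30.9]
eef_rot: [3.142, -0.0, 1.695]
wrist_force: [0.3, -0.6, 0.8]
finger_gap: 29.8
finger_force: 20.0
clock: 21.5
eef_pos: [457.3, 215.8, 53.8]
eef_rot: [3.14, -0.0, 1.695]
wrist_force: [0.9, -0.1, 0.0]
finger_gap: 29.8
finger_force: 20.0
t 21.5 dry [-33.2 334. ] z 53.8 rot [ 3.14  -0.     1.695] F [ 0.9 -0.1  0. ] gap 29.8 19.999932646751404
```

View pics/c12.png

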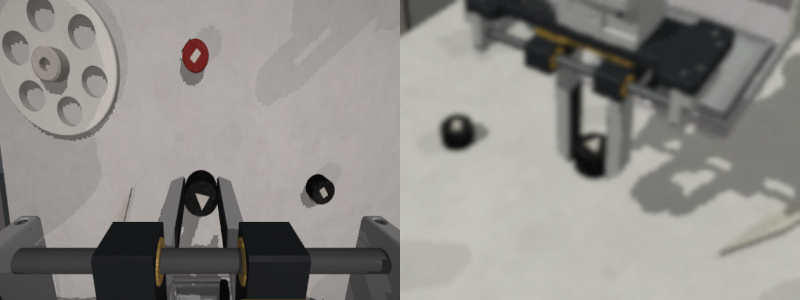

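The mount is held upright between the pads at (200,195) in the wrist half, and the other two mounts are unchanged. Carrying it to dryer (0,56).

```bash

python3 -m creep '-.35 0 0 0 0 0;-.7 .1 0 0 0 0;-.7 .1 0 0 0 0;-.7 .1 0 0 0 0;-.7 .1 0 0 0 0;-.7 .1 0 0 0 0;-.7 .1 0 0 0 0;-.7 .1 0 0 0 0;-.7 .1 0 0 0 0;-.6 .1 0 0 0 0;-.4 .03 0 0 0 0;0 0 0 0 0 0'
python3 -c "from h import *;st()"
```

```text
clock: 23.1
eef_pos: [527.9, -56.5, 52.7]
eef_rot: [-3.141, -0.0, 1.694]
wrist_force: [-0.2, 0.0, -0.3]
finger_gap: 30.1
finger_force: 20.0
t 23.1 dry [ 3.3 55.1] z 52.7 rot [-3.141 -0.     1.694] F [-0.2  0.  -0.3] gap 30.1 19.99984323978424
```

```bash

python3 -m creep '.02 -.08 .3 0 0 0;0 0 .5 0 0 0;0 0 .5 0 0 0;0 0 .3 0 0 0;0 0 .1 0 0 0;0 0 .1 0 0 0;0 0 0 0 0 0;0 0 0 0 0 0'
python3 -m creep '0 0 0 0 0 0;0 0 0 0 0 0;0 0 0 0 0 0;0 0 -.2 0 0 0;0 0 -.5 0 0 0;0 0 -.6 0 0 0;0 0 -.6 0 0 0;0 0 0 0 0 0' .52
python3 - <<'E'
from h import *
st()
w=snap('wrist','w13.png');P=pts(w);Z=P[...,2];D=(P[...,:2]-O)@np.stack([ex,ey],1)
g=(Z>28)&(Z<38)&(abs(D[...,0])<60)&(D[...,1]>30)&(D[...,1]<150)
print('mt',g.sum(),np.percentile(D[g],[2,50,98],axis=0).round(1),np.median(Z[g]))
E
```

```text
clock: 24.1
eef_pos: [525.2, -55.3, -18.6]
eef_rot: [3.141, 0.0, 1.695]
wrist_force: [-0.1, 0.3, -1.0]
finger_gap: 29.9
finger_force: 20.0
clock: 25.1
eef_pos: [526.0, -55.4, 58.9]
eef_rot: [3.138, 0.001, 1.695]
wrist_force: [-0.4, -0.2, -1.3]
finger_gap: 45.2
finger_force: 0.0
t 25.1 dry [ 1.5 56.5] z 58.9 rot [3.138e+00 1.000e-03 1.695e+00] F [-0.4 -0.2 -1.3] gap 45.2 0.0
mt 1164 [[-11.9  42. ]
 [  1.4  56.3]
 [ 15.3  69.8]] 33.161174557564934
```

The first mount stands flat in the tray. I'll re-check the others before the next pick.

```bash
python3 -c "from h import *;mounts(snap('top','top14.png'))"
python3 -m creep '.4 -.08 0 0 0 0;.7 -.08 0 0 0 0;.7 -.08 0 0 0 0;.7 -.08 0 0 0 0;.7 -.08 0 0 0 0;.7 -.08 0 0 0 0;.7 -.08 0 0 0 0;.7 -.08 0 0 0 0;.7 -.08 0 0 0 0;.7 -.08 0 0 0 0;.7 -.08 0 0 0 0;.7 -.08 0 0 0 0;.7 -.04 0 0 0 0;.4 0 0 0 0 0;.1 0 0 0 0 0;0 0 0 0 0 0' .36
python3 -c "
from h import *;st();c=snap('wrist','w15.png');P=pts(c);Z=P[...,2];D=(P[...,:2]-O)@np.stack([ex,ey],1)
m=((Z>13)&(Z<24)).astype(np.uint8);n,l,s,ce=cv2.connectedComponentsWithStats(m)
for i in range(1,n):
    if s[i,4]>300: print(ce[i].round(),s[i,4],((D[l==i].min(0)+D[l==i].max(0))/2).round(1),np.ptp(D[l==i],0).round(1),np.median(Z[l==i]).round(1))"
```

```text
mount px [249.9 186. ] h 18.8 med [624.3 199.3] ray [624.2 199.7] circ 624.7 200.3 15.3 dry [130.5 297.4]
mount px [197.1 262.8] h 18.2 med [438.3 319.5] ray [438.7 319.7] circ 438.6 320.1 15.4 dry [-38.8 439.5]
clock: 27.2
eef_pos: [439.1, 308.6, 56.8]
eef_rot: [-3.141, 0.0, 1.695]
wrist_force: [0.4, -0.0, 0.7]
finger_gap: 59.9
finger_force: 0.0
t 27.2 dry [-39.8 428.4] z 56.8 rot [-3.141  0.     1.695] F [ 0.4 -0.   0.7] gap 59.9 0.0
[123. 202.] 9771 [-202.9  430.2] [141.3 141.1] 13.6
[321. 199.] 1104 [-39.2 438.4] [29.3 30.6] 19.2
```

```bash

python3 -m creep '.26 .02 .2 0 0 0;0 0 .5 0 0 0;0 0 .5 0 0 0;0 0 .5 0 0 0;0 0 .3 0 0 0;0 0 .15 0 0 0;0 0 .05 0 0 0;0 0 0 0 0 0'
python3 -m creep '0 0 0 0 0 0;0 0 0 0 0 0;0 0 0 0 0 0;0 0 0 0 0 0;0 0 0 0 0 0' 1 20
python3 -c "from h import *;st()"
python3 -m creep '0 0 -.3 0 0 0;0 0 -.5 0 0 0;0 0 -.5 0 0 0;0 0 -.5 0 0 0;0 0 -.3 0 0 0;-.3 .1 0 0 0 0;-.7 .1 0 0 0 0;-.7 .1 0 0 0 0;-.7 .1 0 0 0 0;-.7 .1 0 0 0 0;-.7 .1 0 0 0 0;-.7 .1 0 0 0 0;-.7 .1 0 0 0 0;-.7 .1 0 0 0 0;-.7 .1 0 0 0 0;-.7 .1 0 0 0 0;-.6 .03 0 0 0 0;-.4 0 0 0 0 0;0 0 0 0 0 0;0 0 0 0 0 0'
python3 -c "from h import *;st()"
```

```text
clock: 28.25
eef_pos: [438.9, 319.5, -30.6]
eef_rot: [3.141, -0.0, 1.695]
wrist_force: [0.1, 0.1, 0.5]
finger_gap: 60.3
finger_force: 0.0
clock: 28.88
eef_pos: [438.7, 319.4, -30.8]
eef_rot: [3.141, -0.0, 1.695]
wrist_force: [-0.4, 0.2, 1.6]
finger_gap: 29.9
finger_force: 20.0
t 28.875 dry [-38.8 439.2] z -30.8 rot [ 3.141 -0.     1.695] F [-0.4  0.2  1.6] gap 29.9 20.000213384628296
clock: 31.38
eef_pos: [524.4, -4.0, 52.8]
eef_rot: [-3.141, -0.0, 1.695]
wrist_force: [-0.5, 0.3, 0.2]
finger_gap: 29.8
finger_force: 20.0
t 31.375 dry [  6.3 107.7] z 52.8 rot [-3.141 -0.     1.695] F [-0.5  0.3  0.2] gap 29.8 19.99994248151779
```

```bash

python3 -m creep '-.39 -.13 .3 0 0 0;0 0 .5 0 0 0;0 0 .5 0 0 0;0 0 .3 0 0 0;0 0 .1 0 0 0;0 0 .1 0 0 0;0 0 0 0 0 0;0 0 0 0 0 0'
python3 -m creep '0 0 0 0 0 0;0 0 0 0 0 0;0 0 0 0 0 0;0 0 -.2 0 0 0;0 0 -.5 0 0 0;0 0 -.6 0 0 0;0 0 -.6 0 0 0;0 0 0 0 0 0' .52
cat >> h.py <<'E'
def tray(f):
    w=snap('wrist',f);P=pts(w);Z=P[...,2];D=(P[...,:2]-O)@np.stack([ex,ey],1)
    m=((Z>25)&(Z<37)&(abs(D[...,0])<62)&(D[...,1]>30)&(D[...,1]<154)).astype(np.uint8);n,l,s,ce=cv2.connectedComponentsWithStats(m)
    for i in range(1,n):
        if s[i,4]>150: print('tray',s[i,4],((D[l==i].min(0)+D[l==i].max(0))/2).round(1),np.ptp(D[l==i],0).round(1),np.percentile(Z[l==i],[5,50,95]).round(1))
E
python3 -c "from h import *;st();tray('w16.png');mounts(snap('top','top16.png'))"
```

```text
clock: 32.38
eef_pos: [521.7, -20.6, -18.6]
eef_rot: [3.141, 0.0, 1.695]
wrist_force: [0.2, -0.6, -0.2]
finger_gap: 30.0
finger_force: 20.0
clock: 33.38
eef_pos: [522.5, -20.7, 58.9]
eef_rot: [3.138, 0.001, 1.695]
wrist_force: [0.4, 0.2, -0.2]
finger_gap: 45.3
finger_force: 0.0
t 33.375 dry [ 2.3 91.3] z 58.9 rot [3.138e+00 1.000e-03 1.695e+00] F [ 0.4  0.2 -0.2] gap 45.3 0.0
tray 1144 [ 2.6 91.1] [29.5 30.1] [28.6 30.2 31.3]
tray 1114 [ 1.9 55.8] [30.5 29.9] [28.3 33.2 34.2]
mount px [249.9 186. ] h 19.3 med [624.2 199.6] ray [624.2 199.6] circ 624.7 199.8 15.7 dry [130.5 297.4]
```

```bash

python3 -m creep '.35 .2 0 0 0 0;.7 .4 0 0 0 0;.7 .4 0 0 0 0;.7 .4 0 0 0 0;.7 .4 0 0 0 0;.7 .4 0 0 0 0;.7 .4 0 0 0 0;.4 .4 0 0 0 0;.2 .2 0 0 0 0;0 0 0 0 0 0;0 0 0 0 0 0' .36
python3 -c "
from h import *;st();c=snap('wrist','w17.png');P=pts(c);Z=P[...,2];D=(P[...,:2]-O)@np.stack([ex,ey],1)
m=((Z>13)&(Z<24)).astype(np.uint8);n,l,s,ce=cv2.connectedComponentsWithStats(m)
for i in range(1,n):
    if s[i,4]>300: print(ce[i].round(),s[i,4],((D[l==i].min(0)+D[l==i].max(0))/2).round(1),np.ptp(D[l==i],0).round(1),np.median(Z[l==i]).round(1))"
```

```text
clock: 34.85
eef_pos: [622.6, 199.2, 56.8]
eef_rot: [-3.141, 0.0, 1.695]
wrist_force: [0.3, -0.5, 0.1]
finger_gap: 60.2
finger_force: 0.0
t 34.85 dry [128.8 297.1] z 56.8 rot [-3.141  0.     1.695] F [ 0.3 -0.5  0.1] gap 60.2 0.0
[506.  35.] 803 [264.5 426.8] [29.4 45.1] 20.6
[323. 212.] 1091 [131.  296.5] [29.5 30.4] 20.1
[334. 382.] 525 [147.5 124.9] [50.3 43. ] 19.4
```

```bash

python3 -m creep '0 .05 .2 0 0 0;0 0 .5 0 0 0;0 0 .5 0 0 0;0 0 .5 0 0 0;0 0 .3 0 0 0;0 0 .15 0 0 0;0 0 .05 0 0 0;0 0 0 0 0 0'
python3 -m creep '0 0 0 0 0 0;0 0 0 0 0 0;0 0 0 0 0 0;0 0 0 0 0 0;0 0 0 0 0 0' 1 20
python3 -m creep '0 0 -.3 0 0 0;0 0 -.5 0 0 0;0 0 -.5 0 0 0;0 0 -.5 0 0 0;0 0 -.3 0 0 0;-.3 -.2 0 0 0 0;-.6 -.4 0 0 0 0;-.6 -.45 0 0 0 0;-.6 -.45 0 0 0 0;-.6 -.45 0 0 0 0;-.6 -.45 0 0 0 0;-.5 -.4 0 0 0 0;-.3 -.3 0 0 0 0;-.1 -.1 0 0 0 0;0 0 0 0 0 0;0 0 0 0 0 0'
python3 -c "from h import *;st()"
```

```text
clock: 35.9
eef_pos: [625.2, 200.0, -30.5]
eef_rot: [3.141, -0.0, 1.695]
wrist_force: [-0.8, -1.5, -0.5]
finger_gap: 59.9
finger_force: 0.0
clock: 36.52
eef_pos: [625.0, 199.9, -30.8]
eef_rot: [3.141, -0.0, 1.695]
wrist_force: [-0.3, 0.3, 1.1]
finger_gap: 29.6
finger_force: 20.0
clock: 38.52
eef_pos: [519.0, 17.8, 53.0]
eef_rot: [3.141, -0.0, 1.696]
wrist_force: [0.5, -0.5, -0.8]
finger_gap: 29.9
finger_force: 20.0
t 38.525 dry [  3.6 130. ] z 53.0 rot [ 3.141 -0.     1.696] F [ 0.5 -0.5 -0.8] gap 29.9 19.999987185001373
```

```bash

python3 -m creep '-.06 -.06 .3 0 0 0;0 0 .5 0 0 0;0 0 .5 0 0 0;0 0 .3 0 0 0;0 0 .1 0 0 0;0 0 .1 0 0 0;0 0 0 0 0 0;0 0 0 0 0 0'
python3 -m creep '0 0 0 0 0 0;0 0 0 0 0 0;0 0 0 0 0 0;0 0 -.2 0 0 0;0 0 -.5 0 0 0;0 0 -.6 0 0 0;0 0 -.6 0 0 0;0 0 0 0 0 0' .52
python3 -c "
from h import *;st();tray('w18.png');c=snap('top','top18.png');mounts(c)
w=cv2.imread('pics/w18.png');cv2.imwrite('pics/c18.png',np.hstack([cv2.resize(c['color'][100:360,120:330,::-1],(320,400)),cv2.resize(w,(480,400))]))"
```

```text
clock: 39.52
eef_pos: [516.9, 14.7, -18.6]
eef_rot: [3.141, 0.0, 1.695]
wrist_force: [0.4, 0.3, -0.6]
finger_gap: 30.0
finger_force: 20.0
clock: 40.52
eef_pos: [517.7, 14.7, 58.9]
eef_rot: [3.138, 0.001, 1.695]
wrist_force: [0.2, -0.6, 0.3]
finger_gap: 45.3
finger_force: 0.0
t 40.525 dry [  1.9 127. ] z 58.9 rot [3.138e+00 1.000e-03 1.695e+00] F [ 0.2 -0.6  0.3] gap 45.3 0.0
tray 1156 [  2.2 126.2] [29.3 30. ] [29.5 31.2 32.3]
tray 549 [28.5 83.2] [18.6 29.2] [27.2 30.1 31.3]
tray 1046 [ 2.3 55.6] [31.7 30.9] [27.4 33.2 34.2]
```

View pics/c18.png

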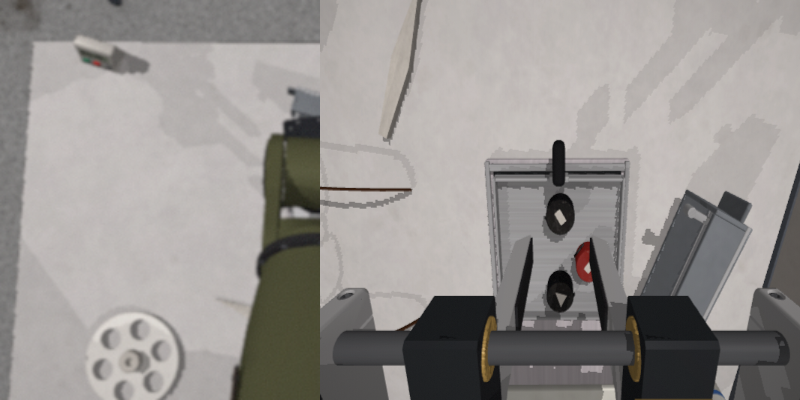

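All three mounts stand in the tray. The red one was nudged sideways to roughly (34,83) but is still flat, with its top at z≈30. I'll scan the whole first picture for any mount I missed, then grip the tray.

```bash
python3 - <<'E'
from h import *
c=dict(np.load('pics/top0.png.npz'));P=pts(c);Z=P[...,2]
m=((Z>14)&(Z<27)).astype(np.uint8);n,l,s,ce=cv2.connectedComponentsWithStats(m)
for i in range(1,n):
    if s[i,4]>50: print(ce[i].round(),s[i],np.median(P[l==i],0).round())
E
python3 -m creep '.3 -.05 0 0 0 0;.6 0 0 0 0 0;.3 0 0 0 0 0;.05 0 0 0 0 0;0 0 0 0 0 0'
python3 -c "
from h import *;st();tray('w19.png');w=dict(np.load('pics/w19.png.npz'));P=pts(w);Z=P[...,2];D=(P[...,:2]-O)@np.stack([ex,ey],1)
g=(Z>40)&(Z<54)&(abs(D[...,0])<25)&(D[...,1]>140)&(D[...,1]<220)
print('grip',g.sum(),np.percentile(D[g],[2,50,98],axis=0).round(1))"
```

```text
[488. 145.] [480 121  25  38  80] [ 719. -384.   19.]
[188. 140.] [172 132  30  13  95] [740. 354.  22.]
[564. 216.] [  490   161   148   172 14052] [ 555. -561.   21.]
[250. 186.] [244 180  13  13 123] [624. 200.  19.]
[241. 255.] [235 249  13  13 139] [457. 216.  21.]
[197. 263.] [191 257  13  13 134] [438. 320.  18.]
[492. 322.] [479 295  26  57 258] [ 307. -372.   20.]
clock: 41.25
eef_pos: [508.4, 63.9, 56.9]
eef_rot: [-3.141, 0.0, 1.695]
wrist_force: [0.2, -0.4, -0.4]
finger_gap: 44.7
finger_force: 0.0
t 41.25 dry [ -1.2 177. ] z 56.9 rot [-3.141  0.     1.695] F [ 0.2 -0.4 -0.4] gap 44.7 0.0
tray 1049 [  1.7 125.9] [30.1 30.9] [27.9 31.2 32.3]
tray 739 [32.5 85.1] [26.7 27.1] [27.1 30.2 31.2]
grip 646 [[ -5.  156.9]
 [  0.5 172.8]
 [  6.  185.5]]
```

```bash

python3 -m creep '0 .04 .3 0 0 0;0 0 .5 0 0 0;0 0 .5 0 0 0;0 0 .3 0 0 0;0 0 .1 0 0 0;0 0 0 0 0 0'
python3 -m creep '0 0 0 0 0 0;0 0 0 0 0 0;0 0 0 0 0 0;0 0 0 0 0 0' 1 25
python3 -m creep '-.05 0 0 0 0 0;-.12 0 0 0 0 0;-.2 0 0 0 0 0;-.25 0 0 0 0 0;-.25 0 0 0 0 0;-.25 0 0 0 0 0;-.25 0 0 0 0 0;-.25 0 0 0 0 0;-.25 0 0 0 0 0;-.25 0 0 0 0 0;-.25 0 0 0 0 0;-.25 0 0 0 0 0;-.25 0 0 0 0 0;-.25 0 0 0 0 0;-.25 0 0 0 0 0;-.25 0 0 0 0 0;-.25 0 0 0 0 0;-.12 0 0 0 0 0;0 0 0 0 0 0'
python3 -c "from h import *;st()"
```

```text
clock: 42.05
eef_pos: [510.2, 64.2, -10.9]
eef_rot: [3.141, 0.0, 1.695]
wrist_force: [0.4, -0.9, 0.8]
finger_gap: 45.1
finger_force: 0.0
clock: 42.55
eef_pos: [510.0, 64.3, -10.8]
eef_rot: [3.142, -0.0, 1.695]
wrist_force: [-0.1, -0.2, 1.8]
finger_gap: 11.6
finger_force: 25.0
clock: 44.92
eef_pos: [529.9, -95.3, -10.8]
eef_rot: [3.141, 0.001, 1.694]
wrist_force: [-0.3, -3.5, 3.9]
finger_gap: 11.6
finger_force: 25.0
t 44.925 dry [ 0.4 16.4] z -10.8 rot [3.141e+00 1.000e-03 1.694e+00] F [-0.3 -3.5  3.9] gap 11.6 24.996668994426727
```

```bash

python3 -m creep '-.03 0 0 0 0 0;-.03 0 0 0 0 0;0 0 0 0 0 0;0 0 0 0 0 0'
python3 -c "from h import *;st()"
python3 -m creep '0 0 0 0 0 0;0 0 0 0 0 0;0 0 0 0 0 0;.1 0 -.3 0 0 0;0 0 -.6 0 0 0;0 0 -.6 0 0 0;0 0 -.6 0 0 0;0 0 -.4 0 0 0;0 0 0 0 0 0' .52
python3 - <<'E'
from h import *
st()
w=snap('wrist','w20.png');P=pts(w);Z=P[...,2];D=(P[...,:2]-O)@np.stack([ex,ey],1)
g=(Z>40)&(Z<54)&(abs(D[...,0])<25)&(D[...,1]>2)&(D[...,1]<60)
print('grip',g.sum(),np.percentile(D[g],[2,50,98],axis=0).round(1))
door(w)
E
```

```text
clock: 45.42
eef_pos: [530.1, -96.5, -10.8]
eef_rot: [3.142, -0.0, 1.695]
wrist_force: [-1.2, 4.2, 5.7]
finger_gap: 11.6
finger_force: 25.0
t 45.425 dry [ 0.4 15.1] z -10.8 rot [ 3.142 -0.     1.695] F [-1.2  4.2  5.7] gap 11.6 24.9956676363945
clock: 46.55
eef_pos: [530.1, -92.5, 90.2]
eef_rot: [3.14, 0.001, 1.695]
wrist_force: [-0.3, -0.4, -0.6]
finger_gap: 45.3
finger_force: 0.0
t 46.55 dry [ 1.  19.1] z 90.2 rot [3.140e+00 1.000e-03 1.695e+00] F [-0.3 -0.4 -0.6] gap 45.3 0.0
grip 384 [[-4.2  2.5]
 [ 1.6 14. ]
 [ 6.6 23.4]]
door n 10983 rect [array([126.2,  67.2]), array([153.6,  38.4]), np.float64(67.0)] angle 1.966 L(81) 81.4
```

The tray is home. Next I'll bring the closed fingers down on the outer side of the door.

```bash

python3 -m creep '.1 .3 0 0 0 0;.22 .6 0 0 0 0;.22 .6 0 0 0 0;.22 .6 0 0 0 0;.22 .6 0 0 0 0;.22 .6 0 0 0 0;.22 .6 0 0 0 0;.2 .5 0 0 0 0;.08 .2 0 0 0 0;0 0 0 0 0 0;0 0 0 0 0 0' 1 20
python3 -c "from h import *;st()"
```

```text
clock: 47.98
eef_pos: [703.4, -2.6, 88.9]
eef_rot: [-3.141, -0.0, 1.695]
wrist_force: [-1.0, 0.2, 0.0]
finger_gap: 0.6
finger_force: 0.0
t 47.975 dry [184.   86.9] z 88.9 rot [-3.141 -0.     1.695] F [-1.   0.2  0. ] gap 0.6 0.0
```

```bash

python3 -m creep '0 0 .4 0 0 0;0 0 .5 0 0 0;0 0 .5 0 0 0;0 0 .4 0 0 0;0 0 .2 0 0 0;0 0 0 0 0 0'
python3 -m creep '.1 -.2 0 0 0 0;.1 -.2 0 0 0 0;.2 -.3 0 0 0 0;.2 -.33 0 0 0 0;.2 -.33 0 0 0 0;.1 -.3 0 0 0 0;.09 -.3 0 0 0 0;.07 -.3 0 0 0 0;0 -.32 0 0 0 0;0 -.32 0 0 0 0;-.02 -.32 0 0 0 0;0 0 0 0 0 0'
python3 -c "from h import *;st();door(snap('scene','s21.png'));door(snap('wrist','w21.png'))"
```

```text
clock: 48.72
eef_pos: [703.6, -2.3, 8.5]
eef_rot: [-3.141, -0.0, 1.695]
wrist_force: [0.6, 0.4, 0.2]
finger_gap: 0.5
finger_force: 0.0
clock: 50.22
eef_pos: [570.3, 23.2, 9.7]
eef_rot: [3.141, 0.0, 1.695]
wrist_force: [0.1, 0.3, 0.5]
finger_gap: 0.5
finger_force: 0.0
t 50.225 dry [ 55.2 128.9] z 9.7 rot [3.141 0.    1.695] F [0.1 0.3 0.5] gap 0.5 0.0
door n 456 rect [array([ 52. , 100.5]), array([ 70.2, 125.7]), np.float64(33.4)] angle 1.082 L(81) 103.1
door n 4434 rect [array([ 16.2, 123.6]), array([37.6, 41.7]), np.float64(34.4)] angle 0.873 L(81) 137.7
```

```bash

python3 -m creep '-.08 -.3 0 0 0 0;-.1 -.3 0 0 0 0;-.13 -.3 0 0 0 0;-.2 -.28 0 0 0 0;-.2 -.28 0 0 0 0;-.21 -.25 0 0 0 0;-.18 -.14 0 0 0 0;-.18 -.14 0 0 0 0;-.18 -.14 0 0 0 0;-.18 -.09 0 0 0 0;-.18 -.09 0 0 0 0;0 0 0 0 0 0'
python3 -c "from h import *;st();door(snap('wrist','w22.png'))"
python3 -m creep '-.1 -.04 0 0 0 0;-.1 -.04 0 0 0 0;-.1 -.02 0 0 0 0;0 0 0 0 0 0'
python3 -c "from h import *;st();door(snap('wrist','w23.png'))"
```

```text
clock: 51.82
eef_pos: [488.0, -61.1, 9.0]
eef_rot: [-3.142, 0.0, 1.694]
wrist_force: [0.5, -1.0, 0.3]
finger_gap: 0.2
finger_force: 0.0
t 51.825 dry [-36.9  55.5] z 9.0 rot [-3.142  0.     1.694] F [ 0.5 -1.   0.3] gap 0.2 0.0
door n 5048 rect [array([29.9, 29.4]), array([ 22.7, 101.3]), np.float64(85.5)] angle 0.301 L(81) 56.7
clock: 52.38
eef_pos: [485.8, -72.3, 9.1]
eef_rot: [3.141, -0.001, 1.695]
wrist_force: [2.4, 9.2, 1.2]
finger_gap: 0.6
finger_force: 4.3
t 52.375 dry [-40.5  44.7] z 9.1 rot [ 3.141e+00 -1.000e-03  1.695e+00] F [2.4 9.2 1.2] gap 0.6 4.304537996649742
door n 7405 rect [array([27.2, 22.3]), array([102. ,  29.5]), np.float64(0.2)] angle 0.166 L(81) 56.0
```

```bash

python3 -m creep '-.04 0 0 0 0 0;0 0 0 0 0 0'
python3 -m creep '.3 0 0 0 0 0;.5 0 -.3 0 0 0;0 0 -.8 0 0 0;0 0 -.8 0 0 0;-.6 0 -.5 0 0 0;-.6 0 0 0 0 0;-.6 0 0 0 0 0;0 0 0 0 0 0'
python3 - <<'E'
from h import *
st()
for n,f in(('scene','s24.png'),('wrist','w24.png')):
    c=snap(n,f);door(c);P=pts(c);Z=P[...,2];D=(P[...,:2]-O)@np.stack([ex,ey],1)
    # top outer edge line fit y vs x
    m=(Z>66)&(Z<75)&(D[...,1]>15)&(D[...,1]<60)&(abs(D[...,0])<78)
    q=D[m];xs=np.arange(-75,75,10);e=[(x+5,q[(q[:,0]>=x)&(q[:,0]<x+10),1].max()) for x in xs if ((q[:,0]>=x)&(q[:,0]<x+10)).sum()>3]
    e=np.array(e);print(len(e),'outer edge slope',np.polyfit(e[:,0],e[:,1],1) if len(e)>3 else e)
E
```

```text
clock: 52.68
eef_pos: [485.7, -72.4, 9.1]
eef_rot: [-3.141, -0.004, 1.695]
wrist_force: [0.1, 21.8, 4.9]
finger_gap: 0.3
finger_force: 10.5
clock: 53.68
eef_pos: [490.7, -115.2, 104.9]
eef_rot: [-3.141, 0.0, 1.693]
wrist_force: [-0.9, -0.0, 0.9]
finger_gap: 0.3
finger_force: 0.0
t 53.675 dry [-40.9   1.4] z 104.9 rot [-3.141  0.     1.693] F [-0.9 -0.   0.9] gap 0.3 0.0
door n 541 rect [array([-1.5, 21.9]), array([158.2,  37.6]), np.float64(0.2)] angle 0.029 L(81) 83.2
15 outer edge slope [5.50524023e-03 3.91295595e+01]
door n 8363 rect [array([-1. , 19.7]), array([158.1,  33.4]), np.float64(0.1)] angle 0.005 L(81) 82.1
15 outer edge slope [1.95863467e-03 3.61086417e+01]
```

```bash

python3 -m creep '-.4 0 0 0 0 0;-.6 0 0 0 0 0;-.3 0 0 0 0 0;0 0 0 0 0 0'
python3 - <<'E'
from h import *
st()
for n in('top','scene','wrist'):
    c=snap(n,n+'25.png');P=pts(c);Z=P[...,2];D=(P[...,:2]-O)@np.stack([ex,ey],1)
    m=(Z>86)&(Z<97)&(abs(D[...,0]+42)<25)&(abs(D[...,1]+98)<25)
    q=D[m]
    if len(q)>5: print(n,len(q),((np.percentile(q,2,axis=0)+np.percentile(q,98,axis=0))/2).round(1),np.ptp(q,0).round(1),np.percentile(Z[m],[10,50,90]).round(1))
E
```

```text
clock: 54.28
eef_pos: [497.2, -166.4, 104.9]
eef_rot: [-3.141, -0.0, 1.694]
wrist_force: [-0.6, 1.0, 0.6]
finger_gap: 0.5
finger_force: 0.0
t 54.275 dry [-40.8 -50.1] z 104.9 rot [-3.141 -0.     1.694] F [-0.6  1.   0.6] gap 0.5 0.0
scene 26 [-41.8 -95.8] [18.9 17.4] [87.5 89.4 90.6]
```

```bash

python3 -m creep '-.5 -.02 0 0 0 0;-.5 0 0 0 0 0;-.19 0 0 0 0 0;0 0 .3 0 0 0;0 0 .5 0 0 0;0 0 .27 0 0 0;0 0 0 0 0 0'
python3 -m creep '0 0 .05 0 0 0;0 0 .05 0 0 0;0 0 0 0 0 0'
python3 -m creep '0 0 .05 0 0 0;0 0 0 0 0 0'
```

```text
clock: 55.3
eef_pos: [502.0, -212.8, 61.4]
eef_rot: [-3.14, -0.001, 1.695]
wrist_force: [0.4, 0.9, -0.1]
finger_gap: 0.4
finger_force: 0.0
clock: 55.68
eef_pos: [502.4, -213.2, 58.4]
eef_rot: [3.141, 0.0, 1.695]
wrist_force: [-0.3, 0.0, 0.2]
finger_gap: 0.3
finger_force: 0.0
clock: 55.92
eef_pos: [502.5, -213.3, 56.3]
eef_rot: [3.141, 0.0, 1.695]
wrist_force: [0.4, -1.2, 1.9]
finger_gap: 0.6
finger_force: 0.8
```

Contact at about TCP 57. Pressing about 5 mm further.

```bash

python3 -m creep '0 0 .05 0 0 0;0 0 .04 0 0 0;0 0 0 0 0 0'
python3 -m creep '0 0 .03 0 0 0;0 0 0 0 0 0'
```

```text
clock: 56.3
eef_pos: [502.5, -213.3, 52.7]
eef_rot: [3.141, 0.0, 1.695]
wrist_force: [0.2, 0.2, 4.4]
finger_gap: 0.5
finger_force: 2.1
clock: 56.55
eef_pos: [502.5, -213.3, 51.8]
eef_rot: [3.141, 0.0, 1.695]
wrist_force: [-0.7, 0.6, 6.6]
finger_gap: 0.6
finger_force: 3.6
```

```bash

python3 -m creep '0 0 .02 0 0 0;0 0 0 0 0 0'
python3 -m creep '0 0 -.4 0 0 0;0 0 -.8 0 0 0;0 0 -.8 0 0 0;0 0 0 0 0 0;0 0 0 0 0 0;0 0 0 0 0 0'
python3 - <<'E'
from h import *
st()
c=snap('scene','s26.png');door(c);w=snap('wrist','w26.png');door(w);P=pts(c);Z=P[...,2];D=(P[...,:2]-O)@np.stack([ex,ey],1)
m=(Z>80)&(Z<97)&(abs(D[...,0]+42)<9)&(abs(D[...,1]+98)<9);print('button z',np.median(Z[m]))
cv2.imwrite('pics/c26.png',cv2.resize(c['color'][110:250,290:450,::-1],None,fx=4,fy=4))
E
```

```text
clock: 56.8
eef_pos: [502.6, -213.4, 51.7]
eef_rot: [3.141, 0.001, 1.695]
wrist_force: [-4.9, 1.8, 14.7]
finger_gap: 0.6
finger_force: 7.3
clock: 57.55
eef_pos: [501.8, -213.0, 129.5]
eef_rot: [-3.14, -0.001, 1.695]
wrist_force: [0.6, 0.4, -0.2]
finger_gap: 0.5
finger_force: 0.0
t 57.55 dry [-42. -97.] z 129.5 rot [-3.140e+00 -1.000e-03  1.695e+00] F [ 0.6  0.4 -0.2] gap 0.5 0.0
door n 544 rect [array([-2.5, 22.3]), array([156.7,  37.8]), np.float64(0.0)] angle 0.031 L(81) 84.3
door n 9295 rect [array([-0.9, 19.4]), array([ 32.7, 158.2]), np.float64(90.0)] angle 0.002 L(81) 81.9
button z 88.74933445191428
```

View pics/c26.png

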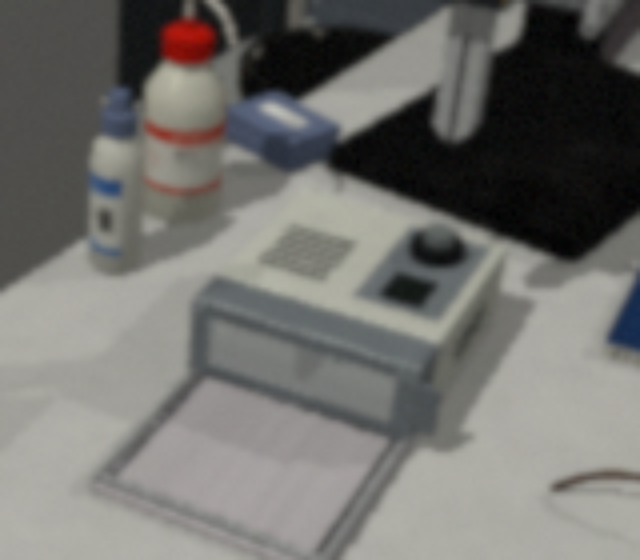

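The door is shut flush across the mouth at (310,350), the button at (437,240) is back up, the deck is empty and both bottles are standing. Handing in.

```bash
python3 -c "from cell import manip;print(manip.sign_off())"
```

```text
the job is handed in; nothing more can be done
None
```

I handed the job in at about 58 s: all three mounts were standing flat in the tray when I slid it home, the door measured shut (about 0 rad), and the start button was pressed and sprang back; I did not view the mounts again once the tray was inside, and the sign-off returned no verdict.

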